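# Serve a chocolate muffin with the tongs

## Robot

A 7-joint arm with a two-finger parallel gripper is mounted at the origin on the work surface. World frame = base frame: x ahead of the robot, y to its left, z up, the work surface at z = 0. Lengths are in m, angles in rad, forces in N, time in s.
With the tool pointing down it reaches from about 0.375 to 0.925 m from the base axis. Payload 3.1 kg.
Tool frame: the origin (TCP) lies between the finger pads; the fingertips stand 19 mm ahead of it and the grasp point (between the pads) is the TCP; z points along the fingers, y is the direction in which the jaws open and shut (so a half turn about z gives the same grasp; the last joint's range is limited). The gripper opens to 85 mm and grips with 20 to 120 N. Pads are 22 mm wide; open, the fingers measure 114 mm over their backs; the gripper's body (76 mm by 85 mm) begins 54 mm behind the grasp point. The pads swing forward as they close: fully open they stand 13 mm farther back than shut.
Start: joints at [-1.335, 0.383, 0.044, 1.598, -0.018, 1.161, -0.05], TCP at [0.213, 0.614, 0.25] pointing down, gripper open.
Joint ranges: [-2.61, 2.61], [-0.41, 2.15], [-1.48, 1.57], [0, 2.5], [-1.57, 4.71], [0.05, 1.97], [-2.85, 2.85]. Speed limits (rad/s): [2.79, 2.79, 3.14, 3.14, 3.14, 3.14, 3.14].

## Interface

Orientations are given as a unit quaternion [x, y, z, w].
In Python, from bench import move_ptp, movel, move_j, move_gripper, pause, inverse_kinematics, read_camera, camera_params, MotionError, sign_off, look_for, tip_of, read_time_s, read_qpos, read_joint_vel, read_effort, read_eef_pos, read_tcp_rot, read_ft_force, read_ft_torque, read_finger_gap gives the robot as it stands. Calls block until the motion is done:
- move_ptp(position, orientation): joint-space move of the TCP to a pose.
- movel(position, orientation=None, speed=0.15): straight line of the TCP; orientation=None keeps the orientation; speed is the mean speed in m/s.
- move_j(angles): joint-space move.
- move_gripper(opening, effort=None): finger opening in m; effort is the grip in N (None keeps the last); returns when the fingers have stopped.
- pause(seconds).
- inverse_kinematics(position, orientation): joint angles nearest the present ones, or None.
- read_camera(name): name is "side" or "top"; returns the picture (400x640x3 uint8, red, green, blue); there is no depth.
- camera_params(name): a dict with "K" (3x3 intrinsics, pixels), "camera_from_world" (4x4, takes a point from world to camera coordinates). Camera axes: x right, y down, z forward; pixel columns grow to the right and rows downward; lengths in m; the calibration is good to about 2 mm. A picture is of the moment at which its call begins. camera_params takes no time and is no camera call.
A pose or a line that the arm cannot do raises MotionError and nothing moves.
- sign_off(): hands the job in, once; it reports no verdict.
Trained networks look in the newest picture that a camera, given by its name, has taken for a name from the list of things; names that differ only in an ending like _2 or _b are one class to them, and where a whole thing is asked for, a point or a joint stands for the part that bears it (a point fixed in the world has none). Each returns a list of dicts, best first, with "confidence" (0 to 1); they miss things now and then, are a little off and sometimes report something else, mostly with a low value. They report only what shows in the picture. A call takes as long as a camera call. They do not tell look-alikes from the thing itself.
- look_for(camera, name): "at" ([column, row] in pixels, amid what is visible of it).
- tip_of(camera, name): "at" ([column, row] in pixels: a listed point, or the origin of a listed thing).
Readings, each from a call of its own:
- read_time_s(): time.
- read_qpos(): joint angles.
- read_joint_vel(): joint speeds.
- read_effort(): joint torques, N m.
- read_eef_pos(): TCP position.
- read_tcp_rot(): TCP orientation.
- read_ft_force(): force on the tool from outside, world axes, zero at the start.
- read_ft_torque(): the same for the moment, N m.
- read_finger_gap(): finger opening in m.
Only numpy, scipy, OpenCV 4.12 (cv2) and the standard library are available. Lean on these libraries where they do the work, as an engineer would, in place of code of your own. Each camera call takes 0.05 s, during which the arm holds its last target.

## Task

Pick up the steel serving tongs by their black grips, close them on the dark chocolate mini muffin on the wooden riser and carry it over to the empty white plate. Finish while still holding it: the muffin stays upright between the jaws, lifted a hand's breadth or so above the middle of the plate, not set down. Only the tongs may touch the muffin, do not crush it, and leave the other muffins, the plate and the rest of the bar where they are.

Things in the scene. Friction and masses are not known exactly. Their poses are not given: they have to be found in the camera images.
- tongs_grip (a point): Steel serving tongs, 208 mm long, 78 g, lying level on the tray 'rest'. Point midway between the two black grips, halfway up the 20 mm tall arms; x to the jaws, y across the arms (squeeze direction), z up. Grips 54 mm long; 61 mm over both at rest, 43 mm when closed on a muffin, 26 mm shut. Pivot (9 mm radius) 92 mm behind, jaw middle 93 mm ahead; balance point about 10 mm behind.
- tongs_jaw (a point): Point midway between the tongs' jaws, halfway up; 93 mm ahead of tongs_grip, same axes. Each jaw is a shallow steel cup, 30 mm long, 20 mm tall, curved in plan to fit a muffin's paper case. At rest the gap between the jaws' edges is 73 mm, the width outside them about 87 mm.
- tongs_left (a joint): How far each tongs arm is squeezed, rad: 0 at rest (open), 0.10 when closed on a muffin, 0.195 shut; both arms move together. Jaw gap in mm: about 73 - 370 x value. A spring opens them: 3.3 N on each grip to begin to close, 6.5 N at a muffin's width; held part closed, it keeps them against the fingers. About half of any further squeeze reaches the jaws. Friction about 0.6.
- rest: Small open blue-grey enamel tray, 130 (x) x 190 (y) x 24 mm high, 4 mm thick, fixed. Origin: centre of its underside. The tongs lie along its x axis across its front and back rims, underside 24 mm above the counter, grips over its middle; fingers can reach down inside to 4 mm above the counter. Rest and plate may change sides (left or right).
- board: Low wooden riser, 110 (x) x 360 (y) mm, top 60 mm above the counter, fixed. Origin: centre of its underside on the counter. Three muffins stand on it in a row along its y axis, about 110 mm apart, in any order; its -x side faces the robot.
- choc_center (a point): The dark brown chocolate mini muffin, the one to take, about 45 g, crushed by over 40 N from each jaw: paper case 39 mm across at the foot, 44 mm at 29 mm height, above it a dome 49 mm across; 45 mm high in all. Point on its axis, 22 mm above its underside. Hold it by the case, the jaws' upper edges just under the dome (jaw middle 4 to 5 mm below this point).
- vanilla_center (a point): Golden muffin of the same shape and size; stays where it is. Point as for the chocolate one.
- pistachio_center (a point): Green muffin of the same shape and size; stays where it is. Point as for the chocolate one.
- plate: Empty white plate on the counter, 150 mm across, 16 mm high. Origin: centre of its underside. It stays where it is.
- cup: Blue espresso cup with a handle, 72 mm across, 58 mm high; a bystander. Origin: centre of its underside.
- pitcher: Steel milk pitcher with a handle, 92 mm across, 106 mm high; a bystander. Origin: centre of its underside.
- tamper: Coffee tamper with steel foot (58 mm across) and wooden handle, 86 mm high, standing on a black mat 10 mm thick; a bystander. Origin: centre of its underside.
- leveller: Dark round coffee leveller, 66 mm across, 30 mm high, on the same mat; a bystander. Origin: centre of its underside.
- shaker: Steel cocoa shaker, 68 mm across, 104 mm high; a bystander. Origin: centre of its underside.
There are look-alikes about, which are no part of the job. Leave any blue or purple look-alike of the part that bears choc_center alone.

How it is judged:
By the outcome, as a careful person would: the job done as asked, in the order asked, and still so for the second after the job is handed in, while the arm keeps its last pose, push and grip.
It also fails if it takes over 61 s, if anything falls off the work surface, if the arm or the gripper's body presses on something with over 40 N, if the wrist force passes 120 N, or if a joint passes its speed limit or range.

## Working session

There is one attempt and no reset: what is moved stays moved. The work goes in short steps, each a Python script; the robot and the scene stay as the last script left them, time stands still between calls to the robot, and variables do not carry over. Pictures are saved under pics/ and viewed, and the job is handed in when it is done.

```bash
mkdir -p pics; ls; python3 - <<'E'
from bench import *
import cv2
print(read_time_s(), read_eef_pos(), read_tcp_rot(), read_finger_gap(), read_ft_force())
for c in ["side","top"]:
    im=read_camera(c); cv2.imwrite(f"pics/{c}0.png",im[:,:,::-1])
    p=camera_params(c); print(c,p)
    for n in ["tongs_grip","tongs_jaw","rest","board","choc_center","vanilla_center","pistachio_center","plate","cup","pitcher"]:
        r=tip_of(c,n); print(n,[( [round(v) for v in d["at"]],round(d["confidence"],2)) for d in r[:4]])
print(read_time_s())
E
```

```text
pics
0.0 [0.21267395 0.61326132 0.2488853 ] [ 1.66086645e-01  9.86110279e-01 -1.31192142e-03 -1.54031252e-04] 0.08557722088992845 [0.04387935 0.31115129 0.41276039]
side {'K': array([[361.87120266,   0.        , 323.07285087],
       [  0.        , 361.87120266, 199.04558142],
       [  0.        ,   0.        ,   1.        ]]), 'camera_from_world': array([[ 0.83903971, -0.54402266,  0.00719165, -0.48037   ],
       [-0.36070025, -0.56610236, -0.74123103,  0.28205341],
       [ 0.40731769,  0.61932824, -0.67121147,  1.08014177],
       [ 0.        ,  0.        ,  0.        ,  1.        ]])}
tongs_grip [([369, 313], 0.9)]
tongs_jaw [([392, 294], 0.96)]
rest [([368, 308], 0.71), ([311, 180], 0.29)]
board [([320, 215], 0.81), ([325, 199], 0.42)]
choc_center [([324, 198], 0.71), ([365, 207], 0.7), ([354, 180], 0.68)]
vanilla_center [([342, 220], 0.48)]
pistachio_center [([314, 180], 0.43)]
plate [([248, 181], 0.95)]
cup [([308, 158], 0.86)]
pitcher [([251, 149], 0.63), ([367, 308], 0.58)]
top {'K': array([[495.23028209,   0.        , 323.93018682],
       [  0.        , 495.23028209, 200.54072828],
       [  0.        ,   0.        ,   1.        ]]), 'camera_from_world': array([[ 4.88178662e-04, -9.99909460e-01, -1.34474526e-02,
         1.18565607e-02],
       [-9.87126945e-01,  1.66890809e-03, -1.59930015e-01,
         5.73295050e-01],
       [ 1.59937977e-01,  1.33524173e-02, -9.87036755e-01,
         1.65542996e+00],
       [ 0.00000000e+00,  0.00000000e+00,  0.00000000e+00,
         1.00000000e+00]])}
tongs_grip [([439, 230], 0.81)]
tongs_jaw [([436, 203], 0.64)]
rest [([439, 228], 0.81)]
board [([319, 202], 0.73)]
choc_center [([321, 197], 0.72), ([356, 199], 0.5), ([301, 146], 0.42)]
vanilla_center [([354, 198], 0.67)]
pistachio_center [([290, 191], 0.57)]
plate [([224, 243], 0.77)]
cup [([231, 167], 0.83)]
pitcher [([166, 213], 0.91)]
1.1
```

View pics/side0.png

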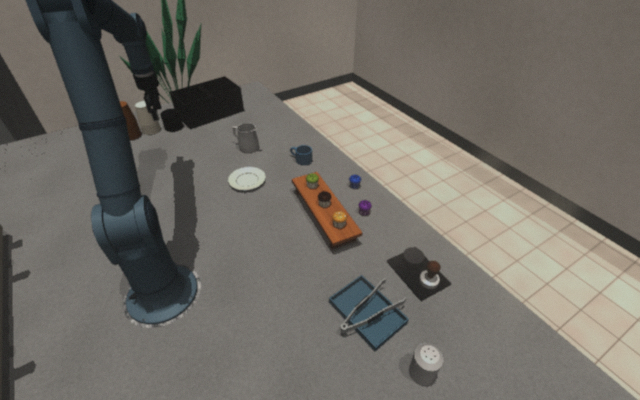

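View pics/top0.png

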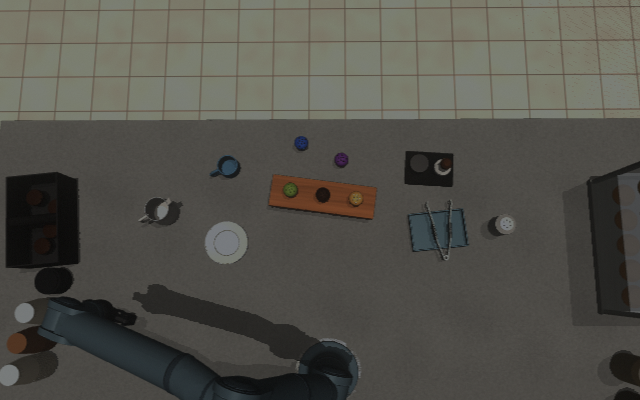

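```bash
python3 - <<'E'
import cv2
a=cv2.imread("pics/side0.png"); b=cv2.imread("pics/top0.png")
cv2.imwrite("pics/side0c.png",cv2.resize(a[140:340,270:440],None,fx=3,fy=3,interpolation=cv2.INTER_CUBIC)[:600])
cv2.imwrite("pics/top0c.png",cv2.resize(b[130:270,270:470],None,fx=4,fy=4,interpolation=cv2.INTER_CUBIC))
E
```

```text
(no output)
```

View pics/side0c.png

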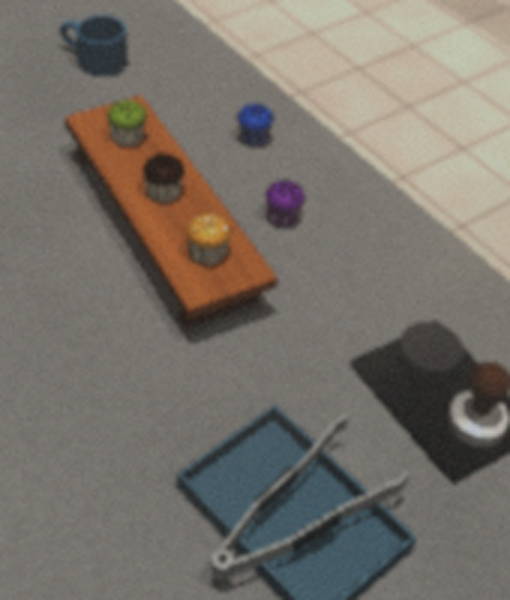

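View pics/top0c.png

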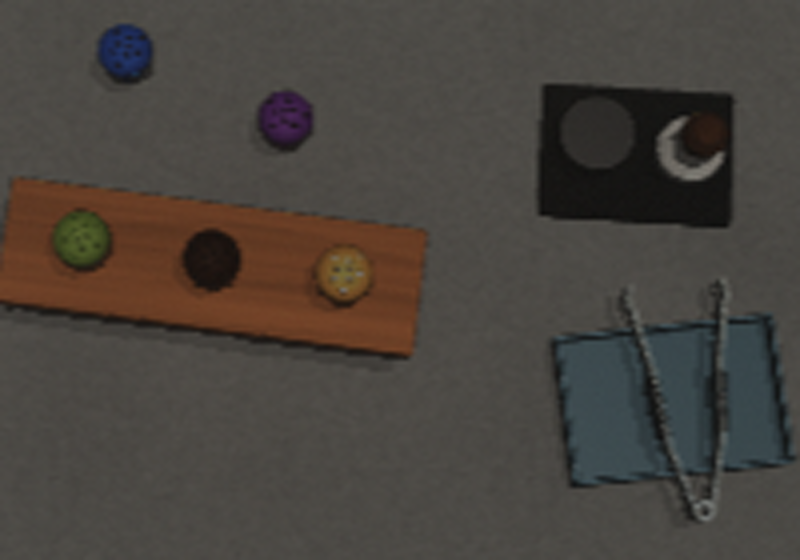

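```bash
cat > h.py <<'E'
from bench import *
import numpy as np, cv2
from scipy.optimize import least_squares
P={c:camera_params(c) for c in ["side","top"]}
def proj(c,X):
    p=P[c]; q=p["camera_from_world"]@np.append(X,1); u=p["K"]@q[:3]; return u[:2]/u[2]
def PM(c): return P[c]["K"]@P[c]["camera_from_world"][:3]
def tri(ps,pt):
    X=cv2.triangulatePoints(PM("side"),PM("top"),np.array(ps,float).reshape(2,1),np.array(pt,float).reshape(2,1))
    X=(X[:3]/X[3]).ravel()
    return X, np.linalg.norm(proj("side",X)-ps), np.linalg.norm(proj("top",X)-pt)
def onz(c,px,z):
    p=P[c]; R=p["camera_from_world"][:3,:3];t=p["camera_from_world"][:3,3]
    d=R.T@np.linalg.solve(p["K"],[px[0],px[1],1]); o=-R.T@t
    return o+d*(z-o[2])/d[2]
E
python3 - <<'E'
from h import *
N=["tongs_grip","tongs_jaw","rest","board","choc_center","vanilla_center","pistachio_center","plate"]
acc={}
for k in range(4):
  for c in ["side","top"]:
    read_camera(c)
    for n in N:
        acc.setdefault((c,n),[]).append([(np.round(d["at"],1).tolist(),round(d["confidence"],2)) for d in tip_of(c,n)[:3]])
import json
json.dump({f"{k[0]}|{k[1]}":v for k,v in acc.items()},open("acc.json","w"))
for n in N:
    for c in ["side","top"]:
        print(c,n,[x[0] for x in acc[(c,n)] if x])
    m=[np.median([x[0][0] for x in acc[(c,n)] if x],axis=0) for c in ["side","top"]]
    print("   ",[np.round(v,4) for v in tri(*m)])
print(read_time_s())
E
```

```text
side tongs_grip [([371.7, 312.8], 0.97), ([367.4, 310.0], 0.94), ([368.8, 310.6], 0.63), ([371.2, 309.1], 0.58)]
top tongs_grip [([439.7, 228.6], 0.65), ([440.3, 229.8], 0.53), ([440.8, 228.3], 0.82), ([440.6, 228.7], 0.75)]
    [array([ 0.4782, -0.3891,  0.0226]), np.float64(0.2076), np.float64(0.0907)]
side tongs_jaw [([392.0, 293.1], 0.86), ([391.3, 292.0], 0.84), ([391.7, 292.7], 0.82), ([391.3, 292.5], 0.62)]
top tongs_jaw [([438.7, 203.6], 0.7), ([437.2, 203.6], 0.81), ([440.0, 202.2], 0.56), ([439.4, 202.6], 0.55)]
    [array([ 0.5639, -0.384 ,  0.0346]), np.float64(1.2657), np.float64(0.5685)]
side rest [([367.9, 310.8], 0.87), ([368.6, 311.4], 0.65), ([366.3, 311.6], 0.58), ([367.7, 309.8], 0.59)]
top rest [([438.4, 229.0], 0.75), ([436.1, 231.1], 0.7), ([325.6, 198.8], 0.25), ([437.7, 228.7], 0.92)]
    [array([ 0.4792, -0.3806,  0.0054]), np.float64(0.2587), np.float64(0.1138)]
side board [([323.6, 214.2], 0.6), ([323.3, 212.4], 0.71), ([322.1, 213.7], 0.7)]
top board [([322.9, 199.5], 0.73), ([323.6, 198.9], 0.89), ([323.1, 199.2], 0.93), ([323.5, 200.6], 0.64)]
    [arra
[... 605 characters left out ...]
]
    [array([ 0.5731, -0.1016,  0.0899]), np.float64(2.7313), np.float64(1.4426)]
side pistachio_center [([413.6, 262.8], 0.61), ([316.1, 179.2], 0.46), ([312.2, 177.4], 0.58), ([367.1, 313.9], 0.73)]
top pistachio_center [([287.0, 188.0], 0.59), ([291.4, 187.4], 0.67), ([287.9, 186.2], 0.46), ([288.2, 188.7], 0.53)]
    [array([ 0.6957,  0.1434, -0.2093]), np.float64(13.2509), np.float64(8.0502)]
side plate [([248.4, 182.3], 0.66), ([247.3, 180.4], 0.94), ([247.1, 183.4], 0.97), ([249.5, 181.0], 0.69)]
top plate [([224.4, 243.6], 0.91), ([222.8, 241.2], 0.65), ([223.8, 242.6], 0.83), ([223.6, 241.6], 0.8)]
    [array([ 0.4366,  0.3649, -0.0143]), np.float64(0.5451), np.float64(0.3443)]
4.7
```

```bash
python3 - <<'E'
from h import *
for c in ["side","top"]:
    a=np.mean([read_camera(c).astype(float) for _ in range(8)],axis=0)
    np.save(f"avg_{c}.npy",a)
b=np.load("avg_top.npy"); s=np.load("avg_side.npy")
def crop(a,r,c,f,n,g=2.0):
    x=np.clip(a[r[0]:r[1],c[0]:c[1],::-1]*g,0,255).astype(np.uint8)
    cv2.imwrite(n,cv2.resize(x,None,fx=f,fy=f,interpolation=cv2.INTER_NEAREST))
crop(b,(190,270),(400,480),7,"pics/tt.png")
crop(b,(165,230),(260,390),6,"pics/tb.png")
crop(s,(270,355),(320,415),7,"pics/st.png",1.5)
crop(s,(165,250),(285,375),7,"pics/sb.png",1.5)
print(read_time_s())
E
```

```text
5.5
```

View pics/tt.png

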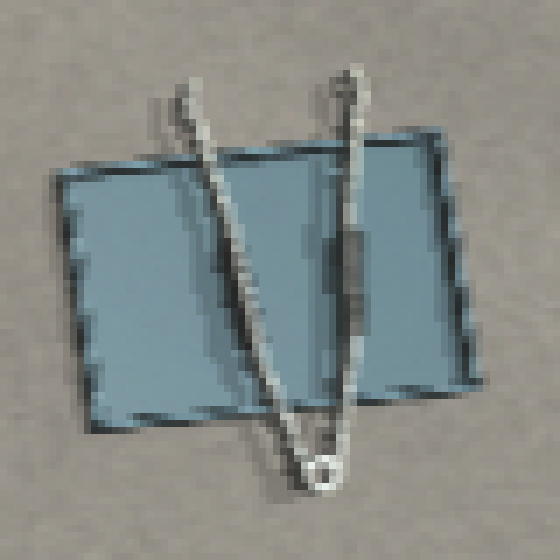

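View pics/tb.png

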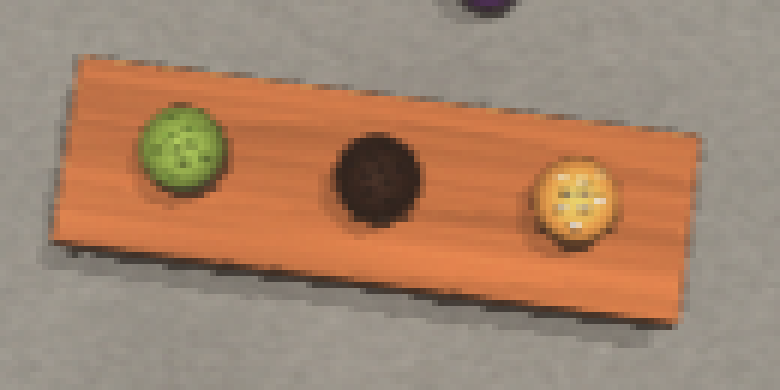

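View pics/st.png

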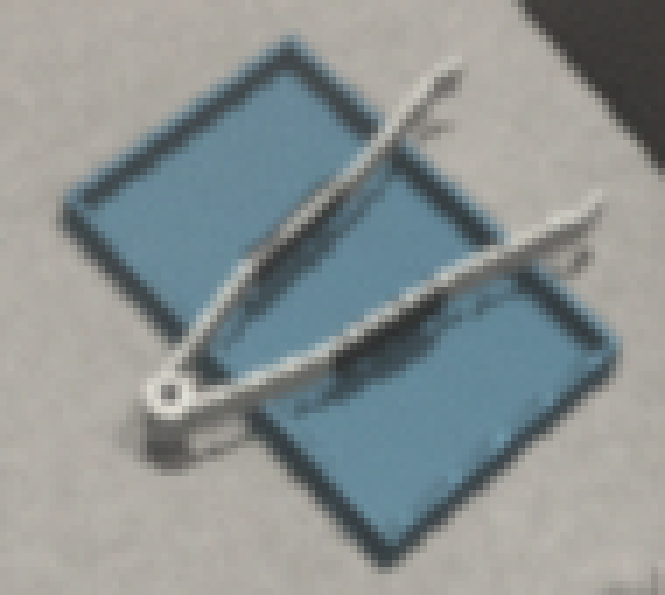

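View pics/sb.png

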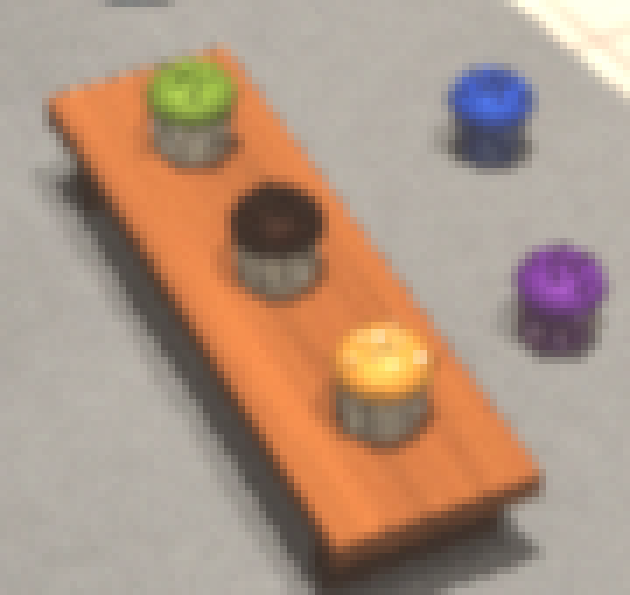

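```bash
cat >> h.py <<'E'
def muffin_pts(x,y,z0,part="all"):
    L=[(0.0195,0),(0.022,0.029)] if part!="dome" else []
    L+=[(0.022,0.029),(0.0245,0.033),(0.0235,0.037),(0.018,0.042),(0.008,0.045)]
    t=np.linspace(0,2*np.pi,40,endpoint=False)
    return np.array([[x+r*np.cos(a),y+r*np.sin(a),z0+h] for r,h in L for a in t])
def projs(c,X):
    q=PM(c)@np.c_[X,np.ones(len(X))].T; return (q[:2]/q[2]).T
def bbox(c,X):
    p=projs(c,X); return np.r_[p.min(0),p.max(0)]
E
python3 - <<'E'
from h import *
print("pivot",tri((343.79,325.79),(445.64,256.93)))
print("tipL",tri((384.5,278.8),(427.4,200.9)))
print("tipR",tri((405.2,297.4),(450.4,199.5)))
pv=onz("top",(445.64,256.93),.044); tl=onz("top",(427.4,200.9),.044); tr=onz("top",(450.4,199.5),.044); print(pv,tl,tr)
d=(tl+tr)/2-pv; print("len",np.linalg.norm(d),"yaw",np.arctan2(d[1],d[0]), "tip gap",np.linalg.norm(tl-tr))
for n,px in dict(pv=(343.79,325.79),tl=(384.5,278.8),tr=(405.2,297.4)).items(): print("side",n,onz("side",px,.044))
def cc(u,v,o,f): return (o[0]+u/f-.5,o[1]+v/f-.5)
# tray corners z=.024 outer
T=[onz("top",cc(u,v,(400,190),7),.024) for u,v in [(57,175),(440,130),(482,385),(92,432)]]
S=[onz("side",cc(u,v,(320,270),7),.024) for u,v in [(291,40),(615,350),(387,548),(66,200)]]
for a,b in zip(T,S): print("tray",a[:2],b[:2])
print("ctr",np.mean(T,0),np.mean(S,0)); e=T[1]-T[0]; print("yaw",np.arctan2(e[0],-e[1]), np.linalg.norm(e)); e=S[1]-S[0]; print(np.arctan2(e[0],-e[1]),np.linalg.norm(e))
# board top corners z=.06
T=[onz("top",cc(u,v,(260,165),6),.06) for u,v in [(82,58),(701,137),(678,322),(52,240)]]
S=[onz("side",cc(u,v,(285,165),7),.06) for u,v in [(222,50),(540,473),(335,548),(50,97)]]
for a,b in zip(T,S): print("board",a[:2],b[:2])
print("ctr",np.mean(T,0),np.mean(S,0)); e=T[1]-T[0]; print("yaw",np.arctan2(e[0],-e[1]), np.linalg.norm(e)); e=S[1]-S[0]; print(np.arctan2(e[0],-e[1]),np.linalg.norm(e))
# muffins: bbox in both views fit x,y,z0
o=(260-.5,165-.5);s=(285-.5,165-.5)
B={"choc":((335,132,421,228),(230,181,325,299)),"van":((533,156,618,250),(337,322,433,444)),"pis":((138,103,228,197),(147,57,236,167))}
for n,(t,sd) in B.items():
    t=np.array([t[0]/6+o[0],t[1]/6+o[1],t[2]/6+o[0],t[3]/6+o[1]]); sd=np.array([sd[0]/7+s[0],sd[1]/7+s[1],sd[2]/7+s[0],sd[3]/7+s[1]])
    f=lambda X:np.r_[bbox("top",muffin_pts(*X))-t,bbox("side",muffin_pts(*X))-sd]
    r=least_squares(f,[.58,0,.06]); print(n,r.x.round(4),r.fun.round(1))
    for c,b in (("top",t),("side",sd)):
        r=least_squares(lambda X:bbox(c,muffin_pts(X[0],X[1],.06))-b,[.58,0]); print("   ",c,r.x.round(4))
E
```

```text
pivot (array([ 0.3802316 , -0.39760461,  0.04696399]), np.float64(0.19267370643678094), np.float64(0.08094190566950343))
tipL (array([ 0.56993674, -0.34197857,  0.04733669]), np.float64(0.9667811203531331), np.float64(0.44548656991054325))
tipR (array([ 0.57579978, -0.42130247,  0.04748122]), np.float64(0.1339824150994535), np.float64(0.05931274668391662))
[ 0.38061711 -0.39841068  0.044     ] [ 0.57181348 -0.34343648  0.044     ] [ 0.57654486 -0.42226641  0.044     ]
len 0.19418640931727646 yaw 0.08021127271516414 tip gap 0.07897179395522436
side pv [ 0.38079896 -0.3961753   0.044     ]
side tl [ 0.56902605 -0.33936676  0.044     ]
side tr [ 0.57742651 -0.41979728  0.044     ]
tray [ 0.52751577 -0.27769475] [ 0.52850951 -0.28091236]
tray [ 0.54969828 -0.46717615] [ 0.5460569  -0.46735085]
tray [ 0.42382046 -0.48206863] [ 0.41994619 -0.48115628]
tray [ 0.40100311 -0.29138931] [ 0.4016112  -0.29437107]
ctr [ 0.47550941 -0.37958221  0.024     ] [ 0.47403095 -0.38094764  0.024     ]
yaw 0.11653912663894657 0.1907754342097826
0.09384244862943361 0.18726244225238525
board [0.66333947 0.18613931] [0.66208599 0.18861695]
board [ 0.61649489 -0.16776488] [ 0.61627419 -0.16466173]
board [ 0.51037005 -0.15306859] [ 0.50928161 -0.15115292]
board [0.55771893 0.20142203] [0.55981925 0.20376864]
ctr [0.58698084 0.01668197 0.06      ] [0.58686526 0.01914274 0.06      ]
yaw -0.13160015244164797 0.3569910224373613
-0.12895646807203237 0.3562366455405535
choc [0.5858 0.0155 0.0646] [-0.1  0.7  0.2 -0.8 -0.3  0.4  0.1 -0.4]
    top [0.5864 0.0157]
    side [0.5888 0.0195]
van [ 0.5736 -0.0946  0.0628] [-0.1  0.3  0.4 -0.9 -0.9  0.3  0.3 -0.1]
    top [ 0.5731 -0.0943]
    side [ 0.5763 -0.0927]
pis [0.6029 0.1243 0.0649] [ 0.2  0.5 -0.2 -0.5 -0.3  0.3  0.3 -0.3]
    top [0.6038 0.1248]
    side [0.6059 0.1294]
```

```bash
cat >> h.py <<'E'
def q_down(yaw,flip=True):
    a=(yaw+(np.pi if flip else 0))/2
    return [float(np.cos(a)),float(np.sin(a)),0.,0.]
E
python3 - <<'E'
from h import *
R={"top":(slice(215,270),slice(195,255)),"side":(slice(155,200),slice(220,275))}
for c,(rs,cs) in R.items():
    a=np.load(f"avg_{c}.npy"); g=a[rs,cs].min(2).astype(np.uint8)
    th,m=cv2.threshold(g,0,255,cv2.THRESH_BINARY+cv2.THRESH_OTSU)
    ct=max(cv2.findContours(m,cv2.RETR_EXTERNAL,cv2.CHAIN_APPROX_NONE)[0],key=cv2.contourArea)
    e=cv2.fitEllipse(cv2.convexHull(ct)); px=(e[0][0]+cs.start,e[0][1]+rs.start)
    print(c,px,e[1],onz(c,px,.016))
for n,p,y in [("grip",(.4724,-.3894,.031),.085),("choc",(.495,.029,.076),-.13),("back",(.431,.0375,.076),-.13)]+[("plate",(.437-.093*np.cos(y),.365-.093*np.sin(y),.12),y) for y in (0.,.35,.7)]:
    for f in (0,1):
        j=inverse_kinematics(list(p),q_down(y,f)); print(n,y,f,None if j is None else np.round(j,2))
E
```

```text
top (225.5113639831543, 242.20862770080566) (41.72138977050781, 43.213897705078125) [0.43271923 0.35242452 0.016     ]
side (246.35144233703613, 177.5872402191162) (22.201854705810547, 37.1577033996582) [0.43241865 0.35528205 0.016     ]
grip 0.085 0 [-0.19  0.99  1.14  1.86 -1.06  1.06 -0.08]
grip 0.085 1 [ 0.09  0.7   0.68  1.85 -0.59  0.81  2.74]
choc -0.13 0 [-0.87  0.47  0.85  2.12 -0.51  0.77 -1.39]
choc -0.13 1 [-0.61  0.38  0.53  2.11 -0.29  0.72  1.55]
back -0.13 0 [-0.85  0.3   0.74  2.26 -0.32  0.68 -1.58]
back -0.13 1 [-0.69  0.27  0.56  2.26 -0.23  0.67  1.47]
plate 0.0 0 [-1.39  0.3   0.56  2.08 -0.22  0.81 -2.27]
plate 0.0 1 [-0.98  0.27  0.09  2.06 -0.03  0.81  0.7 ]
plate 0.35 0 [-1.31  0.26  0.51  2.12 -0.18  0.8  -1.9 ]
plate 0.35 1 [-0.91  0.24  0.07  2.1  -0.02  0.8   1.1 ]
plate 0.7 0 [-1.21  0.25  0.48  2.13 -0.16  0.8  -1.51]
plate 0.7 1 [-0.83  0.23  0.05  2.12 -0.02  0.8   1.5 ]
```

```bash
python3 - <<'E'
from h import *
q=q_down(.085,False)
move_gripper(.085,25)
move_ptp([.52,.1,.36],q_down(0,False)); print(read_time_s())
move_ptp([.4724,-.3894,.16],q); print(read_time_s(),read_eef_pos(),read_qpos().round(2))
for c in ["side","top"]:
    im=read_camera(c); cv2.imwrite(f"pics/{c}1.png",im[:,:,::-1])
E
```

```text
7.9
9.8167 [ 0.47389608 -0.38817576  0.16003709] [-0.19  0.68  1.1   1.81 -0.68  1.1  -0.32]
```

View pics/side1.png

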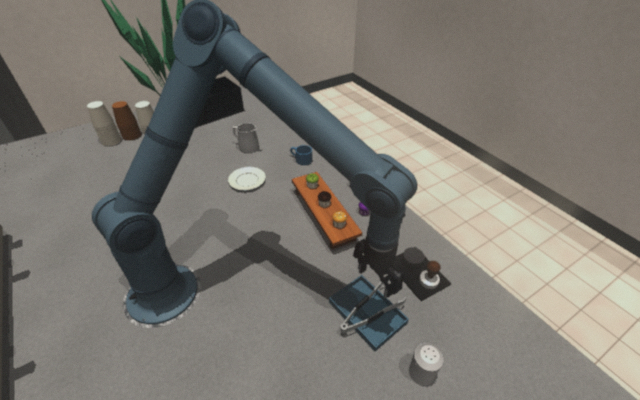

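View pics/top1.png

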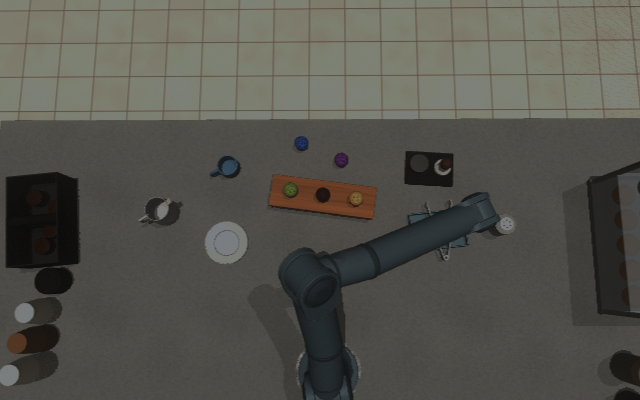

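```bash
python3 - <<'E'
from h import *
movel([.4724,-.3894,.075],speed=.1); print(read_time_s(),read_eef_pos(),read_ft_force().round(1))
movel([.4724,-.3894,.031],speed=.05); print(read_time_s(),read_eef_pos(),read_ft_force().round(1))
for c in ["side","top"]:
    im=read_camera(c); cv2.imwrite(f"pics/{c}2.png",im[:,:,::-1])
    if c=="side": cv2.imwrite("pics/side2c.png",cv2.resize(im[240:360,310:450,::-1],None,fx=5,fy=5))
E
```

```text
10.9167 [ 0.47268506 -0.39006681  0.07565222] [1.5 0.4 1. ]
11.95 [ 0.47256012 -0.38969908  0.03130475] [-0.1 -0.2  0.2]
```

View pics/side2c.png

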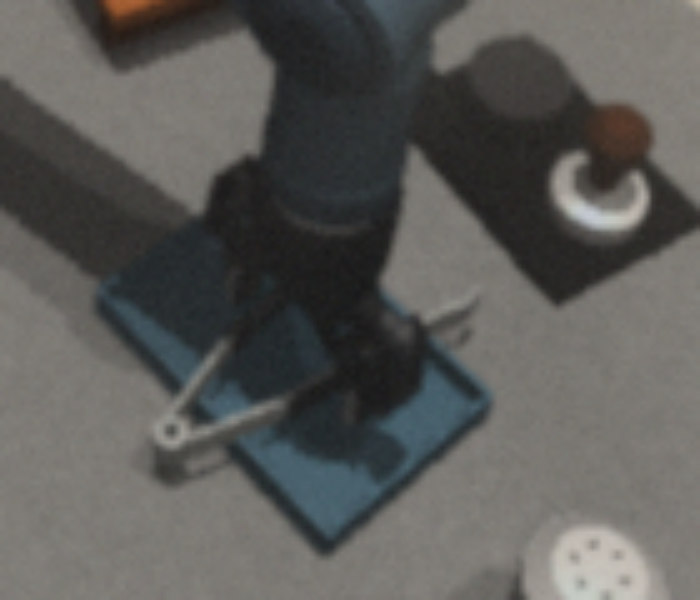

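```bash
python3 - <<'E'
from h import *
for g in (.062,.057,.053):
    move_gripper(g,25); print(read_time_s(),read_finger_gap(),read_ft_force().round(2),read_eef_pos().round(4))
movel([.4724,-.3894,.034],speed=.05);print(read_ft_force().round(2))
movel([.4724,-.3894,.10],speed=.1); print(read_time_s(),read_finger_gap(),read_ft_force().round(2),read_ft_torque().round(3))
for c in ["side","top"]:
    im=read_camera(c); cv2.imwrite(f"pics/{c}3.png",im[:,:,::-1])
    a=np.mean([read_camera(c).astype(float) for _ in range(4)],axis=0); np.save(f"a3_{c}.npy",a)
    for n in ("tongs_jaw","tongs_grip"): print(c,n,tip_of(c,n)[:2])
    if c=="side": cv2.imwrite("pics/side3c.png",cv2.resize(np.clip(a[220:340,310:450,::-1]*1.4,0,255).astype(np.uint8),None,fx=5,fy=5))
    else: cv2.imwrite("pics/top3c.png",cv2.resize(np.clip(a[170:270,390:520,::-1]*2,0,255).astype(np.uint8),None,fx=6,fy=6))
E
```

```text
12.4167 0.062094017216878385 [-0.19  0.61  4.19] [ 0.4727 -0.3897  0.0316]
12.6417 0.05695738181688488 [-0.73  0.68  5.61] [ 0.4731 -0.3902  0.0322]
12.8667 0.053262172130325004 [0.4  0.75 7.56] [ 0.4733 -0.3905  0.0326]
[-0.42 -0.53 -1.06]
13.925 0.05293137444309782 [ 0.37 -0.26 -0.27] [ 0.033 -0.007  0.005]
side tongs_jaw [{'at': [393.2, 279.7], 'confidence': 0.8}]
side tongs_grip [{'at': [371.9, 298.1], 'confidence': 0.62}]
top tongs_jaw [{'at': [444.8, 201.9], 'confidence': 0.71}]
top tongs_grip []
```

View pics/side3c.png

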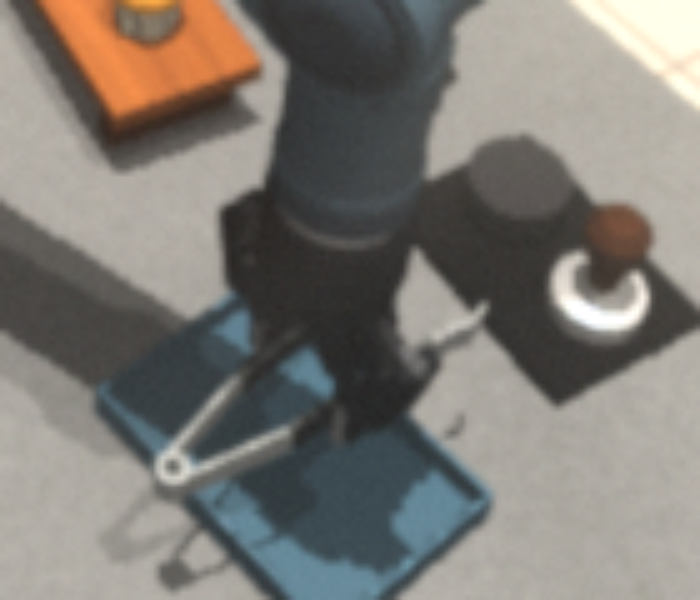

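View pics/top3c.png

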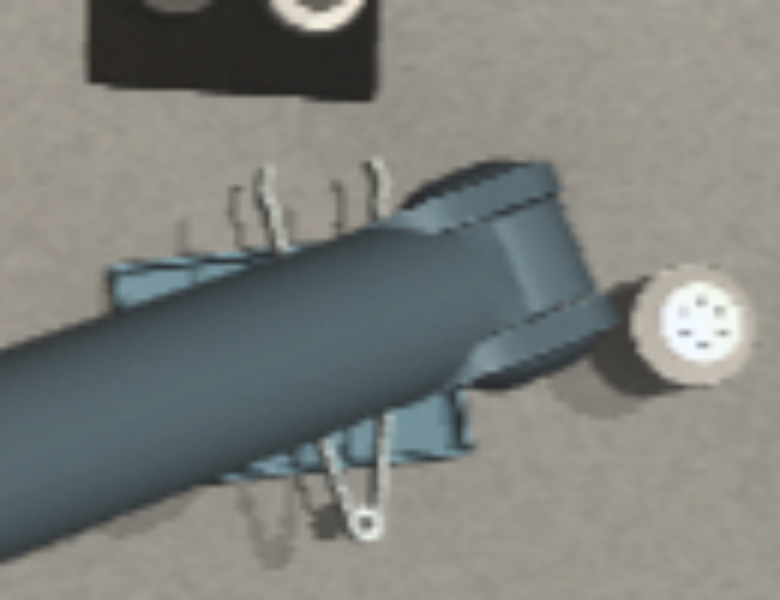

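```bash
python3 - <<'E'
from h import *
f=lambda u,v,o,k:(o[0]+(u+.5)/k-.5,o[1]+(v+.5)/k-.5)
pt=f(367,524,(390,170),6);l=f(267,168,(390,170),6);r=f(377,163,(390,170),6)
ps=f(173,466,(310,220),5);rs=f(485,308,(310,220),5)
print("pivot",tri(ps,pt)); print("tipR",tri(rs,r)); print("jaw net",tri((393.2,279.7),(444.8,201.9)))
for z in (.112,):
    p=onz("top",pt,z);L=onz("top",l,z);R=onz("top",r,z);m=(L+R)/2; d=m-p
    print(p,L,R,m,np.linalg.norm(d),np.arctan2(d[1],d[0]),np.linalg.norm(L-R))
print("side pv",onz("side",ps,.112),"side R",onz("side",rs,.112)); print(read_eef_pos())
E
```

```text
pivot (array([ 0.37707807, -0.39825307,  0.11557156]), np.float64(0.16337030928086482), np.float64(0.06799604051455195))
tipR (array([ 0.5741869 , -0.41196714,  0.11499983]), np.float64(0.09421530937838428), np.float64(0.04176900515585062))
jaw net (array([ 0.55604839, -0.38673759,  0.10730862]), np.float64(1.670938724570438), np.float64(0.7438781810664656))
[ 0.37744419 -0.39921272  0.112     ] [ 0.57190079 -0.35232626  0.112     ] [ 0.57457731 -0.41263578  0.112     ] [ 0.57323905 -0.38248102  0.112     ] 0.1965084641158141 0.08524816835987792 0.06036888826133804
side pv [ 0.37804427 -0.39648571  0.112     ] side R [ 0.57629742 -0.4107513   0.112     ]
[ 0.47240621 -0.38942539  0.10000449]
```

```bash
python3 - <<'E'
from h import *
movel([.4724,-.3894,.25],speed=.2)
y=-.13; u=np.array([np.cos(y),np.sin(y),0]); T=np.array([.587,.017,.0765])-.090*u; T[2]=.0765
B=T-.068*u; q=q_down(y,False)
move_ptp([B[0],B[1],.22],q); print(read_time_s(),read_eef_pos(),read_qpos().round(2))
movel([B[0],B[1],.12],speed=.12); print(read_time_s(),read_eef_pos(),read_finger_gap(),read_ft_force().round(2))
def snap(t):
  for c,(r,cc) in {"side":((140,260),(260,400)),"top":((150,270),(250,390))}.items():
    a=np.mean([read_camera(c).astype(float) for _ in range(4)],axis=0); np.save(f"a{t}_{c}.npy",a)
    cv2.imwrite(f"pics/{c}{t}c.png",cv2.resize(np.clip(a[r[0]:r[1],cc[0]:cc[1],::-1]*(1.4 if c=="side" else 2),0,255).astype(np.uint8),None,fx=5,fy=5))
snap(4)
E
```

```text
17.1083 [0.43073494 0.03654899 0.22013038] [-1.55 -0.23  1.29  2.17  0.26  1.06 -2.1 ]Traceback (most recent call last):
  File "<stdin>", line 6, in <module>
bench.MotionError: the arm cannot follow that straight line within its joint ranges
```

```bash
python3 - <<'E'
from h import *
y=-.13; u=np.array([np.cos(y),np.sin(y),0]); T=np.array([.587,.017,.0765])-.090*u; T[2]=.0765
B=T-.068*u; q=q_down(y,False)
low=np.array([-0.85,0.3,0.74,2.26,-0.32,0.68,-1.58]); c=read_qpos()
move_j((c+.45*(low-c)).tolist()); print(read_time_s(),read_eef_pos().round(3),read_tcp_rot().round(3), q)
move_ptp([B[0],B[1],.20],q); print(read_time_s(),read_eef_pos().round(4),read_qpos().round(2))
for p in ([B[0],B[1],.12],B,T): 
    j=inverse_kinematics(list(p),q); print(None if j is None else np.round(j,2))
E
```

```text
17.5417 [0.437 0.051 0.185] [ 0.998 -0.053  0.021 -0.001] [0.9978882436713011, -0.0649542388347826, 0.0, 0.0]
17.7917 [0.4326 0.0368 0.2018] [-1.22 -0.03  1.06  2.18  0.02  0.97 -1.88]
[-1.15  0.26  1.07  2.25 -0.32  0.79 -1.57]
[-1.06  0.38  0.99  2.27 -0.5   0.72 -1.41]
[-1.06  0.64  1.12  2.12 -0.78  0.88 -1.16]
```

```bash
cat >> h.py <<'E'
def snap(t,win={"side":((140,260),(260,400)),"top":((150,270),(250,390))}):
  for c,(r,cc) in win.items():
    a=np.mean([read_camera(c).astype(float) for _ in range(4)],axis=0); np.save(f"a{t}_{c}.npy",a)
    cv2.imwrite(f"pics/{c}{t}c.png",cv2.resize(np.clip(a[r[0]:r[1],cc[0]:cc[1],::-1]*(1.4 if c=="side" else 2),0,255).astype(np.uint8),None,fx=5,fy=5))
yb=-.13; ub=np.array([np.cos(yb),np.sin(yb),0]); T=np.array([.587,.017,.0765])-.090*ub; B=T-.068*ub; qb=q_down(yb,False)
E
python3 - <<'E'
from h import *
movel([B[0],B[1],.12],qb,speed=.12); print(read_time_s(),read_eef_pos(),read_finger_gap(),read_ft_force().round(2),read_qpos().round(2))
snap(4)
E
```

```text
18.6083 [0.43070348 0.03771383 0.12033129] 0.05312621556611277 [ 0.86  0.38 -0.85] [-1.1   0.24  1.01  2.25 -0.28  0.79 -1.6 ]
```

View pics/side4c.png

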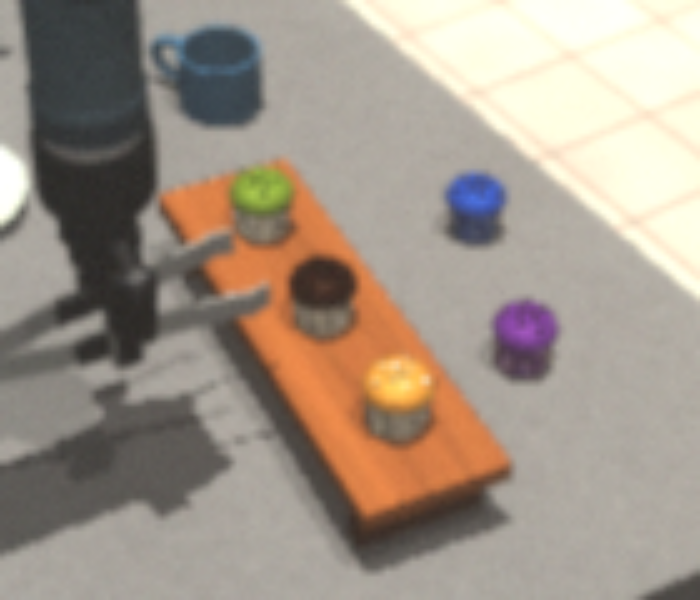

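View pics/top4c.png

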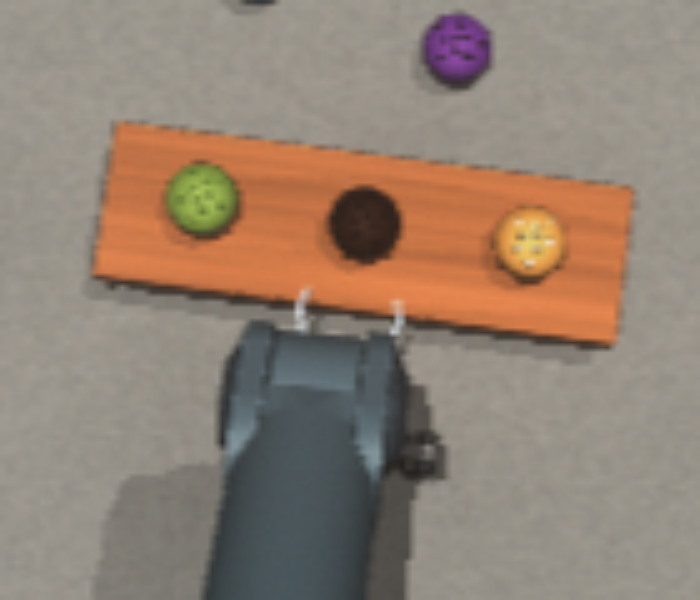

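```bash
python3 - <<'E'
from h import *
f=lambda u,v,o,k=5:(o[0]+(u+.5)/k-.5,o[1]+(v+.5)/k-.5)
L=tri(f(230,237,(260,140)),f(307,292,(250,150))); R=tri(f(268,295,(260,140)),f(399,304,(250,150)))
print(L,R); m=(L[0]+R[0])/2; d=L[0]-R[0]; print(m, np.arctan2(-d[0],d[1]), np.linalg.norm(d[:2]))
tcp=np.array([B[0],B[1],.12]); r=m-tcp; print("ahead",r@ub,"lat",r@[-ub[1],ub[0],0],"z",r[2])
c=np.array([.587,.017,.06])-tcp; print("choc ahead",c@ub,"lat",c@[-ub[1],ub[0],0])
E
```

```text
(array([0.53417127, 0.05228307, 0.13631431]), np.float64(0.0486738006370014), np.float64(0.027425529757667034)) (array([ 0.52710747, -0.00750096,  0.13166893]), np.float64(0.08866523509642511), np.float64(0.04839382055595387))
[0.53063937 0.02239106 0.13399162] -0.11761014348960709 0.06019989562818152
ahead 0.10141608195153305 lat -0.0019606937951917843 z 0.013991619867013166
choc ahead 0.158 lat -3.694984024680967e-19
```

```bash
cat >> h.py <<'E'
nb=np.array([-ub[1],ub[0],0]); T=T+.001*ub+.001*nb; T[2]=.0765; B=T-.068*ub
E
python3 - <<'E'
from h import *
movel(B.tolist(),qb,speed=.08); print(read_time_s(),read_eef_pos(),read_ft_force().round(2))
snap("5")
movel((T-.03*ub).tolist(),qb,speed=.07); print(read_time_s(),read_eef_pos(),read_ft_force().round(2))
snap("6")
E
```

```text
19.7 [0.43174257 0.03816136 0.07667451] [ 0.94  0.67 -0.57]
20.7917 [0.46891704 0.03311067 0.07627428] [ 0.61 -0.52 -0.12]
```

View pics/side6c.png

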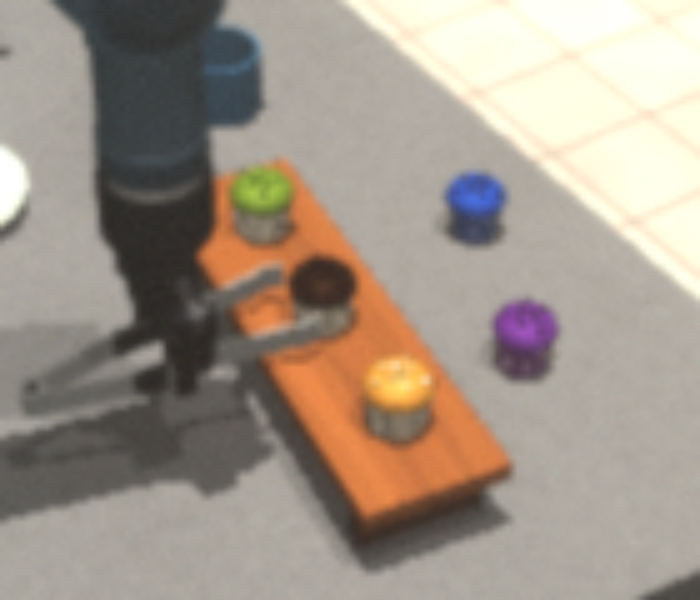

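View pics/top6c.png

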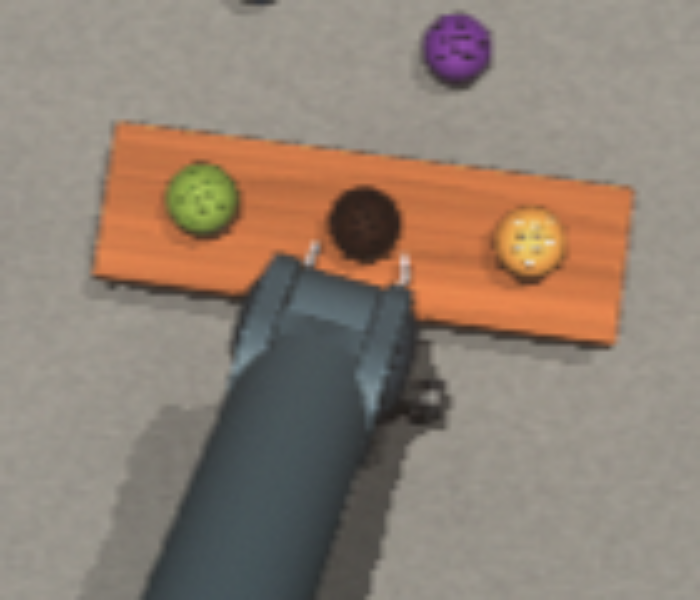

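```bash
python3 - <<'E'
from h import *
movel(T.tolist(),qb,speed=.06); print(read_time_s(),read_eef_pos(),T,read_ft_force().round(2))
snap("7")
for g in (.049,.046):
    move_gripper(g,25); print(read_time_s(),read_finger_gap(),read_ft_force().round(2),read_eef_pos().round(4))
snap("8")
E
```

```text
21.8417 [0.49883623 0.02925703 0.0763486 ] [0.49888063 0.029529   0.0765    ] [ 0.26  0.38 -1.52]
22.4583 0.049009338476381975 [ 0.14  0.64 -0.49] [0.4989 0.0296 0.0765]
22.675 0.045758803816707876 [-0.19 -0.89 -0.67] [0.4989 0.0295 0.0765]
```

View pics/side8c.png

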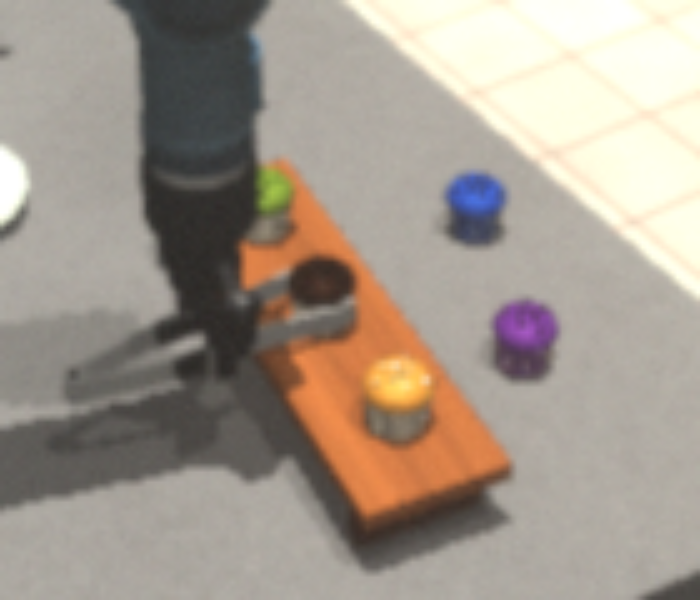

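View pics/top8c.png

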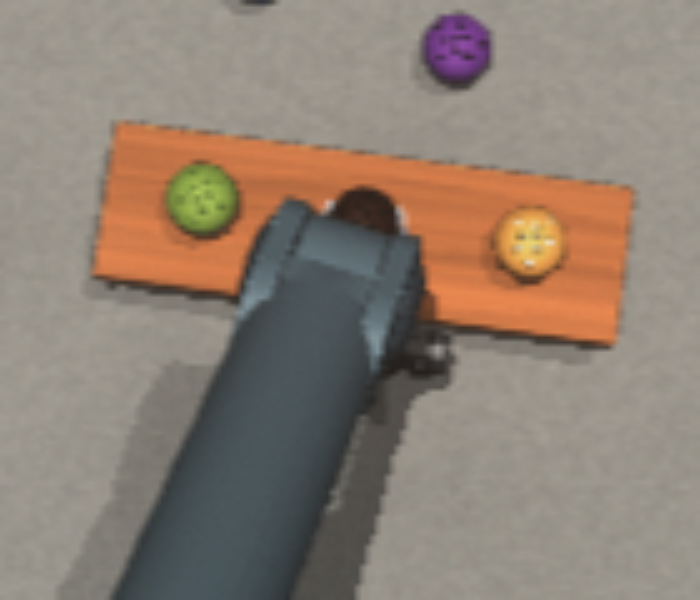

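```bash
python3 - <<'E'
from h import *
for g in (.044,.042,.040):
    move_gripper(g,25); print(read_time_s(),read_finger_gap(),read_ft_force().round(2),read_eef_pos().round(4))
snap("9")
E
```

```text
23.2917 0.04488095191115104 [-0.04  0.28  0.39] [0.4989 0.0296 0.0765]
23.5083 0.04490086229864232 [-1.24  0.1  -0.34] [0.4989 0.0296 0.0765]
23.725 0.044751850588137326 [-0.4  -0.9   0.13] [0.4989 0.0295 0.0765]
```

View pics/side9c.png

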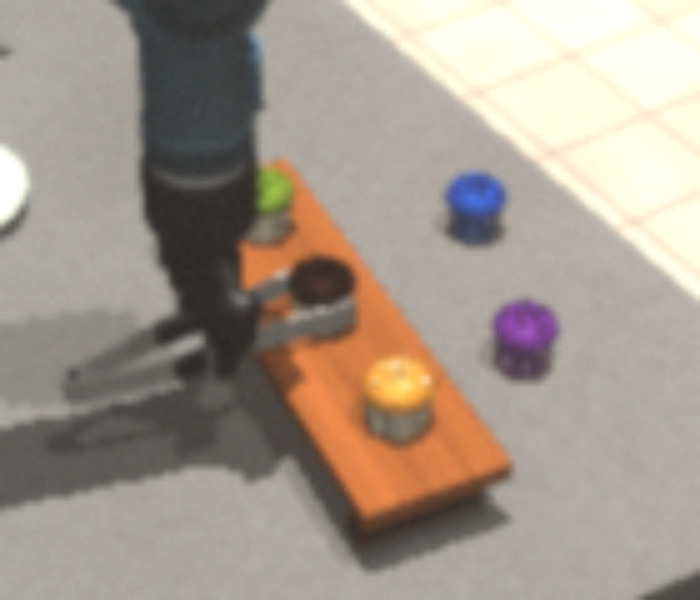

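```bash
python3 - <<'E'
from h import *
movel([T[0],T[1],.092],qb,speed=.04); print(read_time_s(),read_finger_gap(),read_ft_force().round(2),read_ft_torque().round(3))
movel([T[0],T[1],.19],qb,speed=.1); print(read_time_s(),read_finger_gap(),read_eef_pos(),read_qpos().round(2),read_ft_force().round(2),read_ft_torque().round(3))
snap("10")
pl=np.array([.4326,.3538])
for y in (-.13,.2,.45,.7):
    for z in (.19,.12):
        j=inverse_kinematics([pl[0]-.089*np.cos(y),pl[1]-.089*np.sin(y),z],q_down(y,False)); print(y,z,None if j is None else np.round(j,2))
E
```

```text
24.6583 0.045180199708437875 [ 0.24  0.82 -1.36] [-0.013  0.078  0.028]
25.7917 0.04496952027357544 [0.49824336 0.02957006 0.18938909] [-1.04  0.26  1.02  2.05 -0.27  0.97 -1.58] [-0.54  0.25 -1.34] [-0.048  0.004 -0.035]
-0.13 0.19 [-1.88  0.32  1.14  2.04 -0.35  0.99 -2.26]
-0.13 0.12 [-1.83  0.51  1.12  2.09 -0.59  0.9  -2.06]
0.2 0.19 [-1.9   0.26  1.18  2.09 -0.29  0.97 -1.94]
0.2 0.12 [-1.8   0.44  1.11  2.14 -0.52  0.87 -1.75]
0.45 0.19 [-1.85  0.21  1.15  2.11 -0.23  0.96 -1.7 ]
0.45 0.12 [-1.7   0.37  1.02  2.16 -0.43  0.83 -1.54]
0.7 0.19 [-1.75  0.17  1.07  2.11 -0.18  0.95 -1.45]
0.7 0.12 [-1.59  0.32  0.93  2.16 -0.35  0.82 -1.31]
```

View pics/side10c.png

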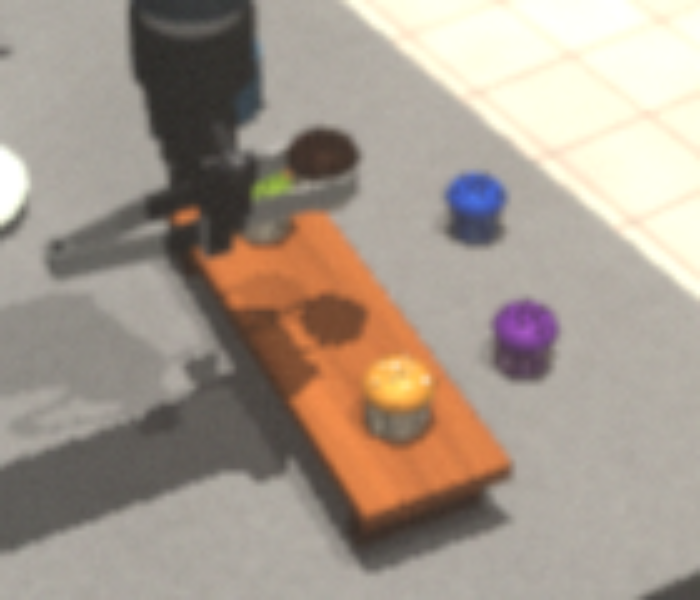

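```bash
python3 - <<'E'
from h import *
pl=np.array([.4326,.3538]); y=.7
p=[pl[0]-.089*np.cos(y),pl[1]-.089*np.sin(y),.19]
movel(p,q_down(y,False),speed=.11); print(read_time_s(),read_finger_gap(),read_eef_pos(),read_qpos().round(2))
p[2]=.118
movel(p,q_down(y,False),speed=.06); print(read_time_s(),read_finger_gap(),read_eef_pos(),p,read_ft_force().round(2))
snap("11",{"side":((110,230),(180,320)),"top":((180,300),(160,300))})
E
```

```text
29.0583 0.04519935322837282 [0.36471545 0.29613927 0.19001447] [-1.47  0.12  0.75  2.11 -0.1   0.95 -1.54]
30.4083 0.04483560161832233 [0.36486736 0.29676531 0.11841438] [np.float64(0.3645290453316805), np.float64(0.2964646258358455), 0.118] [-0.16  0.61 -0.78]
```

View pics/side11c.png

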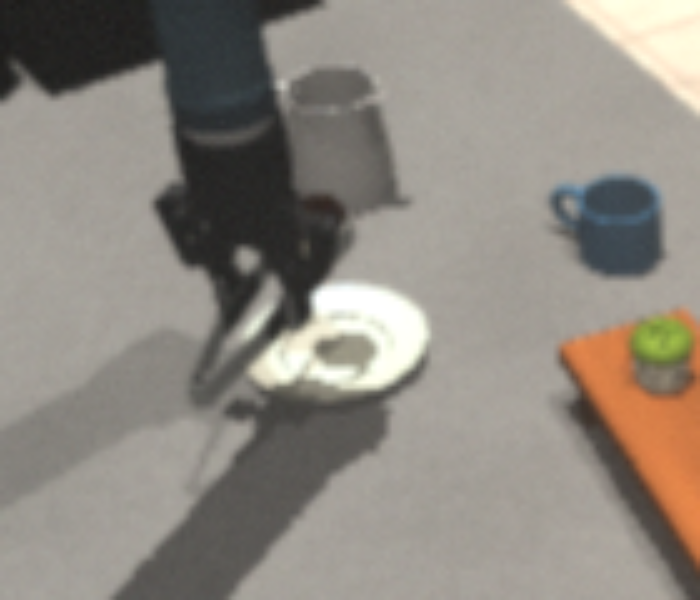

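View pics/top11c.png

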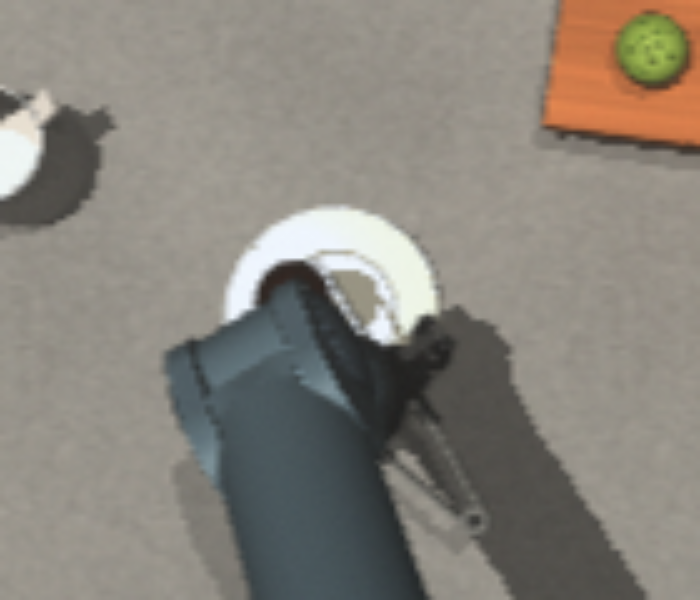

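```bash
python3 - <<'E'
from h import *
for c,o in (("top",(160,180)),("side",(180,110))):
    b=bbox(c,muffin_pts(.4326,.3538,.1015)); print(c,[(b[i]-o[i%2]+.5)*5 for i in range(4)])
E
```

```text
top [np.float64(251.52513664221843), np.float64(261.70764942383914), np.float64(330.2844449986343), np.float64(337.67828915135556)]
side [np.float64(281.9025800176368), np.float64(197.33820265948168), np.float64(346.7267904842306), np.float64(270.4910458334217)]
```

```bash
python3 - <<'E'
from h import *
pl=np.array([.4326,.3545]); y=-.1
p=[pl[0]-.089*np.cos(y),pl[1]-.089*np.sin(y),.118]
movel(p,q_down(y,False),speed=.04); print(read_time_s(),read_finger_gap(),read_eef_pos(),p,read_ft_force().round(2),read_qpos().round(2))
snap("12",{"side":((110,230),(180,320)),"top":((180,300),(160,300))})
for c,o in (("top",(160,180)),("side",(180,110))):
    b=bbox(c,muffin_pts(.4326,.3538,.1015)); print(c,[round((b[i]-o[i%2]+.5)*5) for i in range(4)])
    cv2.imwrite(f"pics/{c}12.png",read_camera(c)[:,:,::-1])
E
```

```text
32.7083 0.04473483153329666 [0.34415386 0.36313153 0.11800479] [np.float64(0.3440446292902557), np.float64(0.3633851740815677), 0.118] [-0.23 -0.06 -1.48] [-1.62  0.37  0.84  2.09 -0.37  0.83 -2.23]
top [252, 262, 330, 338]
side [282, 197, 347, 270]
```

View pics/side12c.png

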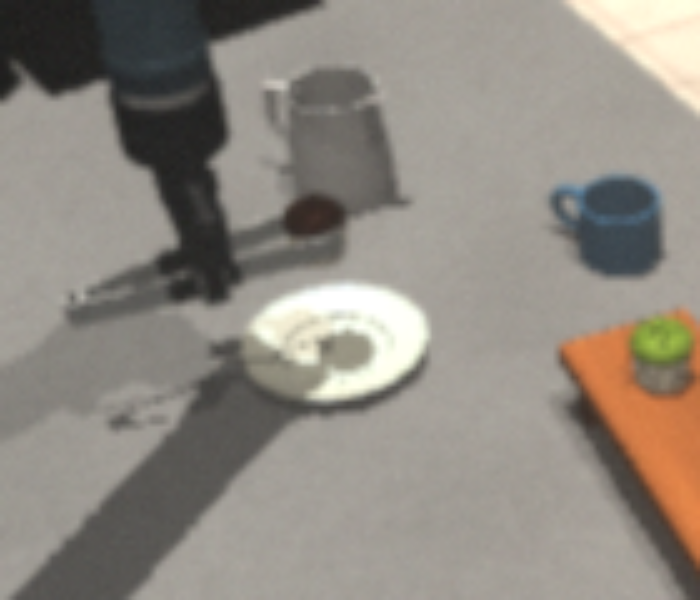

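View pics/top12c.png

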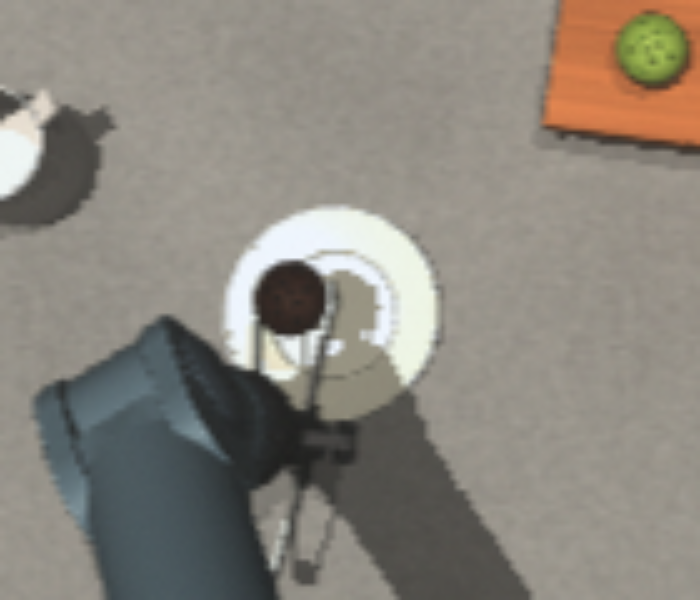

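View pics/side12.png

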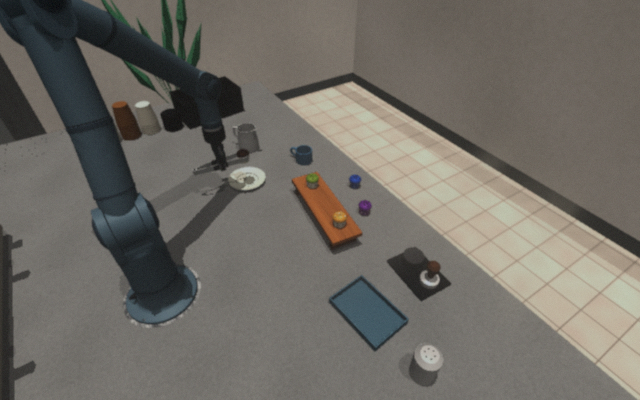

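```bash
python3 - <<'E'
from h import *
pause(.5); print(read_time_s(),read_finger_gap(),np.abs(read_joint_vel()).max(),read_ft_force().round(2)); sign_off()
E
```

```text
33.7083 0.04474124986240295 0.0016974243744728881 [ 0.65 -0.04 -1.71]
the job is handed in; nothing more can be done
```

I picked up the tongs by their black grips, closed them on the chocolate muffin at 25 N grip effort, and carried it to the plate. I handed the job in at about 33.7 s, with the arm at rest and still holding the muffin; no verdict was reported.

**Last checks:**
- **Position:** in both cameras the dome and paper case lie within about 1 pixel (2–3 mm) of a model muffin standing upright over the plate's middle. Its underside is about 85 mm above the plate rim.
- **Grip:** the finger opening stayed at about 44.7 mm. I estimate roughly 9 N at each jaw, well under the 40 N crush limit; I did not measure it directly.
- **Surroundings:** the other muffins, plate, tray and bystanders I could see looked unmoved. This was judged by eye from the pictures.

**What disagreed or went wrong:**
- **Cameras:** the two differ by about 2–3 mm in y, so I averaged them. Triangulated heights read about 3 mm high.
- **Muffin finder:** the network sometimes took the blue and purple muffins for the chocolate one. I chose by colour and by its place on the riser.
- **Straight-line move:** one straight move down at the riser was refused because of joint ranges. I got past it by changing the arm's posture in the air.
- **First view at the plate:** the gripper hid the muffin, so I turned the tongs for a clear look before handing in.

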